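# Stroke test of a slide control

## Task

Test the slide control of the black module: with the fingertips closed, pointing down, stroke lightly along the bent white line on its top in one low sweep, without cutting the corners, from the blue pad over each grey pad in turn to the orange pad, so that every pad gives visibly under the fingertips but none is pushed down to its stop. Stop on the orange pad and finish there, the program ending with the fingertips still holding that pad partly down and all the other pads up. Pick nothing up, do not shift the module, and leave the parts standing on it and around it alone.

Things in the scene. Friction and masses are not known exactly. Their poses are not given: they have to be found in the camera images.
- module: black flat electronics module, 290 x 180 x 45 mm, about 3 kg, loose on rubber feet, turned any way round. Origin: centre of its underside; x from its blue to its orange end, z up. On its deck (45 mm up) five sprung pads at x, y (mm): blue (-104,-10), grey (-52,30), (0,0), (52,-30), orange (104,10); a white line runs straight from each to the next
- pad0_top (a point): centre of the flat top of the blue (start) pad. The pad is a round key, 30 mm across at its foot and 10 mm across on top; its upper 6 mm is a cone (flank about 31 deg from level), below it a 4 mm straight skirt; the top stands 10 mm above the deck when released. Colour: blue.
- pad1_top (a point): centre of the flat top of the second pad. The pad is a round key, 30 mm across at its foot and 10 mm across on top; its upper 6 mm is a cone (flank about 31 deg from level), below it a 4 mm straight skirt; the top stands 10 mm above the deck when released. Colour: grey.
- pad2_top (a point): centre of the flat top of the third pad. The pad is a round key, 30 mm across at its foot and 10 mm across on top; its upper 6 mm is a cone (flank about 31 deg from level), below it a 4 mm straight skirt; the top stands 10 mm above the deck when released. Colour: grey.
- pad3_top (a point): centre of the flat top of the fourth pad. The pad is a round key, 30 mm across at its foot and 10 mm across on top; its upper 6 mm is a cone (flank about 31 deg from level), below it a 4 mm straight skirt; the top stands 10 mm above the deck when released. Colour: grey.
- pad4_top (a point): centre of the flat top of the orange (finish) pad. The pad is a round key, 30 mm across at its foot and 10 mm across on top; its upper 6 mm is a cone (flank about 31 deg from level), below it a 4 mm straight skirt; the top stands 10 mm above the deck when released. Colour: orange.
- pad0 (a joint): how far the blue (start) pad is pushed straight down, m: 0 = up, 0.008 = against its stop. Light return spring: about 0.6 N to start it moving, 1.7 N at 3 mm, 3.4 N at the stop; it springs back when let go. A fingertip gliding level 3 mm below the released tops rides over the cone and pushes it down in passing
- pad1 (a joint): how far the second pad is pushed straight down, m: 0 = up, 0.008 = against its stop. Light return spring: about 0.6 N to start it moving, 1.7 N at 3 mm, 3.4 N at the stop; it springs back when let go. A fingertip gliding level 3 mm below the released tops rides over the cone and pushes it down in passing
- pad2 (a joint): how far the third pad is pushed straight down, m: 0 = up, 0.008 = against its stop. Light return spring: about 0.6 N to start it moving, 1.7 N at 3 mm, 3.4 N at the stop; it springs back when let go. A fingertip gliding level 3 mm below the released tops rides over the cone and pushes it down in passing
- pad3 (a joint): how far the fourth pad is pushed straight down, m: 0 = up, 0.008 = against its stop. Light return spring: about 0.6 N to start it moving, 1.7 N at 3 mm, 3.4 N at the stop; it springs back when let go. A fingertip gliding level 3 mm below the released tops rides over the cone and pushes it down in passing
- pad4 (a joint): how far the orange (finish) pad is pushed straight down, m: 0 = up, 0.008 = against its stop. Light return spring: about 0.6 N to start it moving, 1.7 N at 3 mm, 3.4 N at the stop; it springs back when let go. A fingertip gliding level 3 mm below the released tops rides over the cone and pushes it down in passing
- line0 (a point): point painted on the deck: the middle of the white line's straight stretch from the blue (start) to the second pad, 10 mm lower than the released pad tops
- line1 (a point): point painted on the deck: the middle of the white line's straight stretch from the second to the third pad, 10 mm lower than the released pad tops
- line2 (a point): point painted on the deck: the middle of the white line's straight stretch from the third to the fourth pad, 10 mm lower than the released pad tops
- line3 (a point): point painted on the deck: the middle of the white line's straight stretch from the fourth to the orange (finish) pad, 10 mm lower than the released pad tops
- standoff: brass stud, 18 mm across, 32 mm high, standing upright on the module's deck. Origin at the centre of its underside. Not part of the job: leave alone
- spool: white plastic bobbin, 24 mm across, 26 mm high, standing upright on the module's deck. Origin at the centre of its underside. Not part of the job: leave alone
- heatsink: small finned aluminium block, 26 x 26 x 20 mm, standing on the module's deck. Origin at the centre of its underside. Not part of the job: leave alone
- driver: screwdriver with a green handle, 170 mm long, lying on the bench beside the module. Origin at its underside. Not part of the job: leave alone
- cup_bin: small open black parts bin, 100 x 75 x 40 mm, on the bench beside the module. Origin at the centre of its underside. Not part of the job: leave alone
- bottle: white bottle with grey cap, 64 mm across, 110 mm high, upright on the bench. Origin at the centre of its underside. Not part of the job: leave alone
- collar: yellow plastic ring, 80 mm outside, 25 mm high, lying flat on the bench. Origin at the centre of its underside. Not part of the job: leave alone

How it is judged (in metres and radians):
On the way, in this order (a step that is already met when the one before it is completed fails the run):
1. the fingertips push the blue (start) pad down by more than 1 mm (value of joint pad0 above 0.001 m and contact force between the fingers and module above 0.2 N), for 0.05 s.
2. the gripper follows the white line low over the deck (fingertips no more than about 25 mm above the pads) from the blue (start) to the second pad (horizontal distance between the grasp point and line0 below 0.02 m and z of the grasp point in the frame of line0 below 0.06 m).
3. the fingertips push the second pad down by more than 1 mm (value of joint pad1 above 0.001 m and contact force between the fingers and module above 0.2 N), for 0.05 s.
4. the gripper follows the white line low over the deck (fingertips no more than about 25 mm above the pads) from the second to the third pad (horizontal distance between the grasp point and line1 below 0.02 m and z of the grasp point in the frame of line1 below 0.06 m).
5. the fingertips push the third pad down by more than 1 mm (value of joint pad2 above 0.001 m and contact force between the fingers and module above 0.2 N), for 0.05 s.
6. the gripper follows the white line low over the deck (fingertips no more than about 25 mm above the pads) from the third to the fourth pad (horizontal distance between the grasp point and line2 below 0.02 m and z of the grasp point in the frame of line2 below 0.06 m).
7. the fingertips push the fourth pad down by more than 1 mm (value of joint pad3 above 0.001 m and contact force between the fingers and module above 0.2 N), for 0.05 s.
8. the gripper follows the white line low over the deck (fingertips no more than about 25 mm above the pads) from the fourth to the orange (finish) pad (horizontal distance between the grasp point and line3 below 0.02 m and z of the grasp point in the frame of line3 below 0.06 m).
9. the fingertips push the orange (finish) pad down by more than 1 mm (value of joint pad4 above 0.001 m and contact force between the fingers and module above 0.2 N), for 0.05 s.
At the end, for the whole second after the job is handed in: the fingertips rest on the orange pad, holding it between 1 and 7.5 mm down with less than 8 N; the other four pads are up (within 0.8 mm); the module is within 12 mm and every other part within 20 mm of where it was (all of step 9 and value of joint pad4 below 0.0075 m and contact force between the fingers and module below 8 N and value of joint each of pad0, pad1, pad2, pad3 below 0.0008 m and distance of module from where it was at the start of the episode below 0.012 m and distance of each of standoff, spool, heatsink, driver, cup_bin, bottle, collar from where it was at the start of the episode below 0.02 m); the arm keeps its last pose, push and grip.
It fails at once if a pad is pushed down to its stop (more than 7.5 of its 8 mm) (value of joint any of pad0, pad1, pad2, pad3, pad4 above 0.0075 m).
It fails at once if the fingers push on the module with more than 15 N (contact force between the fingers and module above 15 N).
It fails at once if the module is shifted by more than 12 mm, or lifted or tipped (distance of module from where it was at the start of the episode above 0.012 m or angle between module's own z axis and vertical above 0.06 rad).
It fails at once if another part is moved by more than 20 mm, lifted or knocked over (distance of any of standoff, spool, heatsink, driver, cup_bin, bottle, collar from where it was at the start of the episode above 0.02 m or angle between any of standoff, spool, heatsink, cup_bin, bottle, collar's own z axis and vertical above 0.4 rad).
It also fails if it takes over 43 s, if anything falls off the work surface, if the arm or the gripper's body presses on something with over 40 N, if the wrist force passes 120 N, or if a joint passes its speed limit or range.

## Robot

A 7-joint arm with a two-finger parallel gripper is mounted at the origin on the work surface. World frame = base frame: x ahead of the robot, y to its left, z up, the work surface at z = 0. Lengths are in m, angles in degrees, forces in N, time in s.
With the tool pointing down it reaches from about 0.425 to 0.875 m from the base axis. Payload 4.7 kg.
Tool frame: the origin (TCP) lies on the centre line of the jaws, within the pads' length; the fingertips stand env.nose_length ahead of it and the grasp point (between the pads) lies 8 mm behind it (env.nose_length is the distance from the TCP to the fingertips, in m); y points along the fingers, z is the direction in which the jaws open and shut, and the axes are right-handed (so a half turn about y gives the same grasp; the last joint's range is limited). The gripper opens to 87 mm and grips with 3 to 60 N. Pads are 19 mm wide; open, the fingers measure 117 mm over their backs; the gripper's body (75 mm by 190 mm) begins 51 mm behind the grasp point.
Start: joints at [73.917, 18.392, -4.016, 83.108, 1.295, 78.541, -3.26], TCP at [0.189, -0.622, 0.234] pointing down, gripper open.
Joint ranges: [-163.93, 163.93], [-17.29, 119.83], [-79.2, 71.16], [3.27, 140.29], [-89.18, 269.18], [5.43, 117.66], [-154.24, 154.24]. Speed limits (degrees/s): [147.25, 147.25, 180, 180, 180, 180, 180].

## Interface

Orientations are given as [roll, pitch, yaw] about the fixed x, y, z axes, in that order (R = Rz(yaw) Ry(pitch) Rx(roll)).
In Python, from cell import env, read_camera, camera_info, job, models gives the robot as it stands.
- The arm moves only by the tool move_arm, never from a script. Its argument "moves" is a list of rows, each a list of 6 numbers: the shift along the tool's x, y, z in mm, then the turn, a rotation vector about the tool's x, y, z in degrees. In form: [[x, y, z, ax, ay, az], ...]. A call has 1 to 20 rows; each row is the pose to reach, as a shift and turn from the pose commanded when the call began, along the tool's axes at that moment; what a row does not reach only later rows make up. A row lasts 1/12 s, in which the tool goes at most 41.7 mm and 7.16 degrees, less where a joint would pass 70% of its speed; a pose out of reach is approached as far as the arm can. A call with a gripper value outside its range is refused whole. "claw" is the finger opening in mm, from 0 to 87, set as the call begins (left out, the last holds). The fingers move at their own pace and stop on an object; "newtons" is the grip in N (left out, the last holds). Time passes only in rows, so rows that repeat a pose let the fingers close. It gives the time, the measured TCP pose, the force and the opening at its end, in the units of the state.
- env.get_obs(): the state, without advancing time (a new reading comes with each control period).
- read_camera(name): name is "scene" or "side" or "wrist"; returns (picture, depth): 384x512x3 uint8, red, green, blue; 384x512 float32, m along the optical axis (not along the pixel's ray), 0 where there is no reading.
- camera_info(name): a dict with "fx", "fy", "cx", "cy" (pixels), "R" (3x3) and "t" (3): a world point X has camera coordinates R X + t. Camera axes: x right, y down, z forward; pixel columns grow to the right and rows downward; lengths in m; the calibration is good to about 2 mm. A picture is of the moment at which its call begins: read the wrist's pose just before it. camera_info takes no time and is no camera call; for the wrist camera it gives the pose at the moment of the call.
- job.sign_off(): hands the job in, once; it reports no verdict.
Trained networks look in the newest picture that a camera, given by its name, has taken for a name from the list of things; names that differ only in an ending like _2 or _b are one class to them, and where a whole thing is asked for, a point or a joint stands for the part that bears it (a point fixed in the world has none). Each returns a list of dicts, best first, with "score" (0 to 1); they miss things now and then, are a little off and sometimes report something else, mostly with a low value. They report only what shows in the picture. A call takes as long as a camera call.
- models.spot_in(target, camera): "point" ([x, y, z] in m, in world coordinates, good to about 4 mm: the middle of the surface that is visible of it).
- models.cut_out(target, camera): "mask" (384x512 bool, what is visible of it).
The state is a dict: "time_s": time; "qpos": joint angles; "joint_velocities": joint speeds; "effort": joint torques, N m; "tool_pos": TCP position; "tool_rot": TCP orientation; "force": force on the tool from outside, world axes, zero at the start; "wrist_torque": the same for the moment, N m; "grip_width": finger opening in m.
Only numpy, scipy, OpenCV 4.12 (cv2) and the standard library are available. Lean on these libraries where they do the work, as an engineer would, in place of code of your own. Each camera call takes 0.05 s, during which the arm holds its last target.

## Working session

There is one attempt and no reset: what is moved stays moved. The work goes in short steps, Python scripts to look and compute and a tool call to move; the robot and the scene stay as the last step left them, time stands still between calls to the robot, and variables do not carry over. Pictures are saved under pics/ and viewed, and the job is handed in when it is done.

Besides the shell and the picture viewer there is one more tool, called after "Request:" as name([rows], argument=value, ...), one row to a line, values as JSON. move_arm: Moves the arm, as the interface text tells. Its arguments: {"type":"object","properties":{"moves":{"type":"array","items":{"type":"array","items":{"type":"number"}}},"claw":{"type":"number"},"newtons":{"type":"number"}},"required":["moves"]}

```bash
mkdir -p pics; ls
python3 - <<'E'
from cell import env, read_camera, camera_info, job, models
import cv2, numpy as np
o=env.get_obs(); print(o); print(env.nose_length)
for c in ("scene","side"):
    p,d=read_camera(c); cv2.imwrite(f"pics/{c}0.png",p[:,:,::-1]); 
    for n in ["pad0_top","pad1_top","pad2_top","pad3_top","pad4_top","standoff","spool","heatsink","bottle"]:
        r=models.spot_in(n,c); print(c,n,[(np.round(x["point"],4).tolist(),round(x["score"],2)) for x in r[:3]])
    print(camera_info(c))
print(env.get_obs()["time_s"])
E
```

```text
pics
{'time_s': 0.0, 'qpos': array([73.91701379, 18.43956381, -4.01828841, 83.17464035,  1.29650441,
       78.5405279 , -3.25844149]), 'joint_velocities': array([ 0.00405155,  0.0319819 , -0.210593  ,  0.00227752,  0.00323667,
       -0.03915059, -0.06628722]), 'effort': array([-3.93158427e-05, -4.91286993e+01, -4.03884519e-01, -3.12536895e+01,
       -6.40479103e-02,  4.37580119e-02,  1.82288863e-04]), 'tool_pos': array([ 0.18867522, -0.62146013,  0.23245846]), 'tool_rot': array([-9.01093933e+01, -6.32428256e-03, -1.63102789e+02]), 'force': array([-0.04844084, -0.09471295,  0.4875491 ]), 'wrist_torque': array([-0.06845394, -0.00833448,  0.05366555]), 'grip_width': 0.08744663839423196}
0.011
scene pad0_top [([0.5443, 0.0342, 0.0469], 0.4)]
scene pad1_top [([0.4852, 0.0484, 0.0535], 0.36)]
scene pad2_top [([0.5989, 0.0244, 0.0505], 0.73), ([0.5418, 0.0401, 0.0467], 0.48)]
scene pad3_top [([0.3956, 0.4656, 0.0227], 0.72), ([0.6042, 0.0262, 0.0494], 0.56)]
scene pad4_top [([0.6372, 0.0763, 0.0501], 0.58)]
scene standoff [([0.566, 0.1048, 0.0708], 0.52)]
scene spool []
scene heatsink []
[... 475 characters left out ...]
side pad1_top [([0.4773, 0.0524, 0.0481], 0.55)]
side pad2_top [([0.5352, 0.0458, 0.0473], 0.58)]
side pad3_top [([0.5384, 0.0756, 0.0479], 0.49), ([0.5989, 0.0335, 0.0469], 0.41)]
side pad4_top [([0.6287, 0.0852, 0.0505], 0.51)]
side standoff []
side spool []
side heatsink [([0.4075, 0.0607, 0.0611], 0.68), ([0.5382, 0.0448, 0.0471], 0.65)]
side bottle [([0.4477, -0.4016, 0.0551], 0.84)]
{'fx': 386.57991778151245, 'fy': 386.57991778151245, 'cx': 259.1259177540605, 'cy': 188.08873634616094, 'R': array([[-0.99370744, -0.11181735,  0.00651184],
       [-0.06916479,  0.56685237, -0.82091085],
       [ 0.08810083, -0.81619561, -0.57101924]]), 't': array([0.56160723, 0.09648991, 1.18162358])}
1.0
```

Run:
```python
import cv2
for c,(x0,y0,x1,y1) in {"scene":(150,110,390,290),"side":(60,80,300,260)}.items():
    p=cv2.imread(f"pics/{c}0.png"); cv2.imwrite(f"pics/{c}0z.png",cv2.resize(p[y0:y1,x0:x1],None,fx=3.3,fy=3.3,interpolation=cv2.INTER_CUBIC))
```

```text
(no output)
```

View pics/scene0.png

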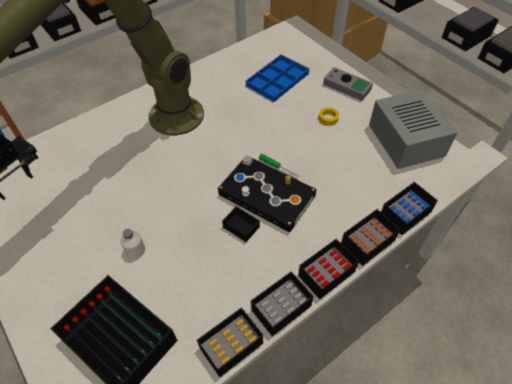

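View pics/side0.png

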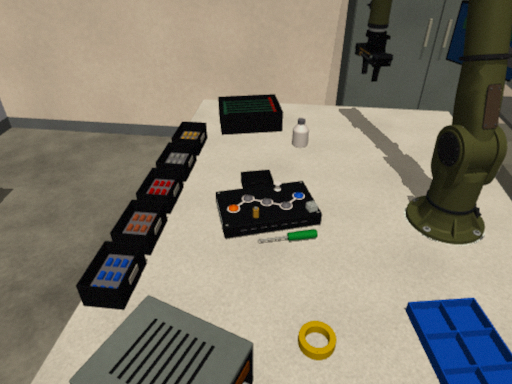

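View pics/scene0z.png

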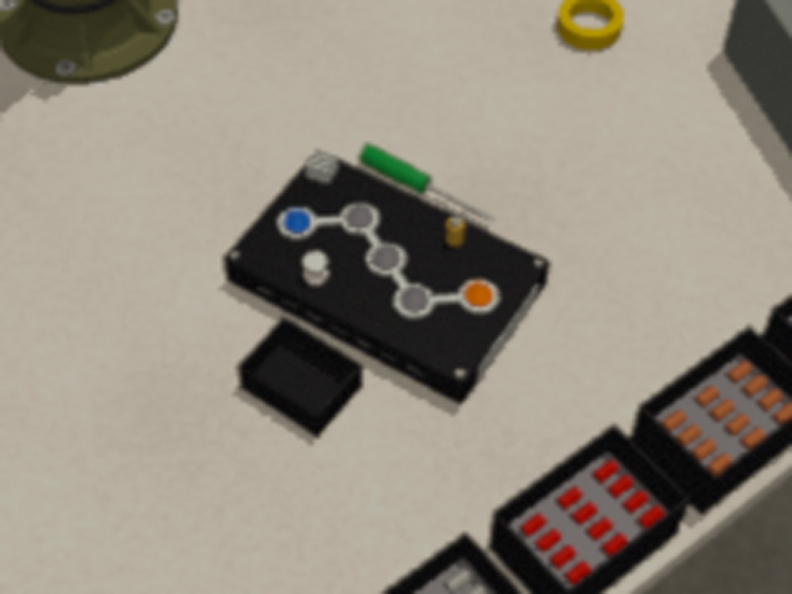

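The scene view shows the blue pad at about (239,177), the orange one at about (295,200) and the three grey ones between. The spool, heatsink and standoff are beside the line. Next I fit the module pose from both cameras.

```bash
cat > h.py <<'E'
import numpy as np, cv2
from scipy.optimize import least_squares
PADS=np.array([[-104,-10],[-52,30],[0,0],[52,-30],[104,10]])/1000.
def plane(info,u,v,z):
    R,t=info["R"],info["t"]; C=-R.T@t
    d=R.T@np.array([(u-info["cx"])/info["fx"],(v-info["cy"])/info["fy"],1.])
    return C+d*(z-C[2])/d[2]
def proj(info,X):
    c=np.asarray(X)@info["R"].T+info["t"]; return np.c_[c[:,0]/c[:,2]*info["fx"]+info["cx"],c[:,1]/c[:,2]*info["fy"]+info["cy"]]
def mod2w(x,y,th,P,z):
    c,s=np.cos(th),np.sin(th); P=np.asarray(P)
    return np.c_[x+c*P[:,0]-s*P[:,1],y+s*P[:,0]+c*P[:,1],np.full(len(P),z)]
def comps(img,mask,amin=8):
    n,l,st,ce=cv2.connectedComponentsWithStats(mask.astype(np.uint8)); return [(ce[i],st[i,4]) for i in range(1,n) if st[i,4]>=amin]
E
python3 - <<'E'
from h import *
from cell import camera_info
for c,box in (("scene",(210,150,320,235)),("side",(210,180,325,240))):
    im=cv2.imread(f"pics/{c}0.png"); hsv=cv2.cvtColor(im,cv2.COLOR_BGR2HSV)
    m=np.zeros(im.shape[:2],bool); m[box[1]:box[3],box[0]:box[2]]=1
    H,S,V=[hsv[...,i].astype(int) for i in range(3)]
    i=camera_info(c)
    for n,k in (("blue",(H>95)&(H<125)&(S>120)),("orange",(H>5)&(H<18)&(S>170)&(V>150)),("white",(S<60)&(V>165)),("grey",(S<60)&(V>85)&(V<150))):
        for ce,a in comps(im,m&k): print(c,n,ce.round(1),a,plane(i,*ce,.052).round(4))
E
```

```text
scene blue [239.7 176.5] 34 [ 0.4501 -0.0083  0.052 ]
scene orange [294.6 198.8] 39 [0.6384 0.079  0.052 ]
scene white [266.5 182.7] 3532 [0.5281 0.0478 0.052 ]
scene white [245.1 188.9] 22 [ 0.5045 -0.0257  0.052 ]
scene white [266.9 230.4] 181 [ 0.6783 -0.0694  0.052 ]
scene grey [256.1 196. ] 565 [ 0.551  -0.0144  0.052 ]
scene grey [266.7 188.5] 347 [0.5482 0.0328 0.052 ]
scene grey [245.4 191.5] 41 [ 0.5138 -0.0313  0.052 ]
scene grey [303.8 210.4] 84 [0.6921 0.0726 0.052 ]
side blue [298.  194.2] 49 [ 0.4451 -0.0071  0.052 ]
side orange [233.  207.7] 47 [0.6334 0.0841 0.052 ]
side white [218.6 205.2] 772 [0.6778 0.0777 0.052 ]
side white [300.3 210.5] 958 [0.4361 0.074  0.052 ]
side white [277.3 189.5] 11 [ 0.5108 -0.025   0.052 ]
side white [256.4 200.3] 17 [0.5693 0.0397 0.052 ]
side white [292.3 200. ] 10 [0.4615 0.0251 0.052 ]
side white [241.3 202.5] 10 [0.613  0.0562 0.052 ]
side white [279.2 205.1] 9 [0.4991 0.0554 0.052 ]
side grey [276.  185.8] 21 [ 0.5163 -0.0447  0.052 ]
side grey [310.8 202.9] 122 [0.4055 0.033  0.052 ]
side grey [247.5 198.4] 56 [0.5974 0.0331 0.052 ]
side grey [299.2 198.1] 13 [0.4411 0.0127 0.052 ]
side grey [266.9 201.8] 59 [0.537  0.0436 0.052 ]
side grey [285.3 204.7] 65 [0.4811 0.0511 0.052 ]
side grey [220.7 221. ] 9 [0.6577 0.1488 0.052 ]
side grey [275.8 238.4] 20 [0.498  0.2025 0.052 ]
side grey [285.6 237.5] 11 [0.4721 0.196  0.052 ]
```

View pics/side0z.png

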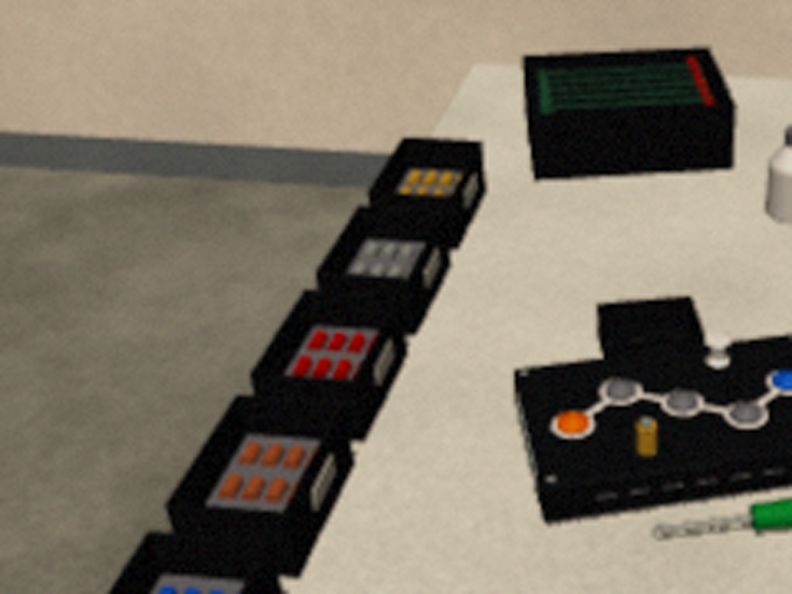

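Run:
```python
from h import *
from cell import env,camera_info
from scipy.spatial.transform import Rotation as Ro
o=env.get_obs(); i=camera_info("wrist")
T=Ro.from_euler("xyz",o["tool_rot"],degrees=True).as_matrix()
C=-i["R"].T@i["t"]; print("cam in tool",T.T@(C-o["tool_pos"]), "axis",T.T@i["R"].T[:,2], i["fx"])
tgt=np.array([.545,.035,.25]); print(T.round(3)); print("shift",(T.T@(tgt-o["tool_pos"])*1000).round(1))
```

```text
cam in tool [-0.07644611 -0.15174187 -0.00067698] axis [ 2.77585994e-01  9.60700776e-01 -1.88324946e-04] 283.11138812200306
[[-0.957 -0.     0.291]
 [-0.291 -0.    -0.957]
 [ 0.    -1.     0.   ]]
shift [-531.7  -16.5 -525.1]
```

Request:
move_arm([
  [-14,0,-14,0,-2,0],
  [-42,-2,-41,0,-6,0],
  [-70,-3,-69,0,-10,0],
  [-98,-4,-97,0,-14,0],
  [-126,-5,-124,0,-18,0],
  [-154,-6,-152,0,-22,0],
  [-182,-7,-179,0,-26,0],
  [-210,-8,-207,0,-30,0],
  [-238,-9,-235,0,-34,0],
  [-266,-10,-262,0,-38,0],
  [-294,-11,-290,0,-42,0],
  [-322,-12,-318,0,-46,0],
  [-350,-13,-345,0,-50,0],
  [-378,-14,-373,0,-54,0],
  [-406,-15,-400,0,-58,0],
  [-434,-16,-428,0,-62,0],
  [-462,-16,-456,0,-66,0],
  [-490,-16,-483,0,-70,0],
  [-516,-16,-508,0,-73,0],
  [-532,-16,-525,0,-73.1,0],
], claw=0, newtons=10)

```text
time_s: 2.67
tool_pos: [0.5464, 0.0391, 0.25]
tool_rot: [-89.9, 0.1, -89.7]
force: [-1.3, 1.2, 0.5]
grip_width: 0.0005
```

Run:
```python
from h import *
from cell import env,camera_info,read_camera
o=env.get_obs(); print({k:np.round(o[k],4) for k in ("time_s","tool_pos","tool_rot","force","grip_width","qpos")})
i=camera_info("wrist"); p,d=read_camera("wrist"); np.savez("w1.npz",p=p,d=d,**i)
cv2.imwrite("pics/w1.png",p[:,:,::-1])
```

```text
{'time_s': np.float64(2.6667), 'tool_pos': array([0.5464, 0.0391, 0.25  ]), 'tool_rot': array([-89.9116,   0.1004, -89.6811]), 'force': array([-1.2676,  1.1861,  0.4502]), 'grip_width': np.float64(0.0005), 'qpos': array([ 33.5669,   8.9093, -44.3717,  95.2381,   6.2642,  78.331 ,
       -11.399 ])}
```

View pics/w1.png

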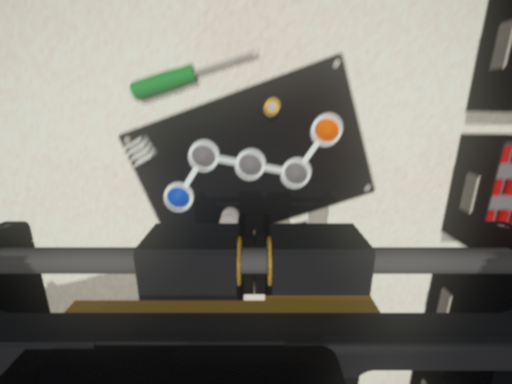

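The wrist view shows all five pads: blue (178,196), greys (203,155), (250,163), (296,172) and orange (327,129). The heatsink, standoff and spool are off the line.

```bash
cat > fit.py <<'E'
from h import *
from cell import env,camera_info,read_camera
import sys
def fit(tag):
    o=env.get_obs(); i=camera_info("wrist"); p,d=read_camera("wrist"); print("tcp",o["tool_pos"].round(4),o["tool_rot"].round(2),o["time_s"],o["force"].round(2))
    im=p[:,:,::-1].copy(); cv2.imwrite(f"pics/{tag}.png",im)
    x,y,th=.5418,.0369,np.radians(19.8)
    hsv=cv2.cvtColor(im,cv2.COLOR_BGR2HSV); H,S,V=[hsv[...,k].astype(int) for k in range(3)]
    for it in range(4):
        pr=proj(i,mod2w(x,y,th,PADS,.049)); W=[];ok=[]
        yy,xx=np.mgrid[:384,:512]
        for k,(u,v) in enumerate(pr):
            near=np.hypot(xx-u,yy-v)<(30 if it==0 else 24)
            if k==0: m=(H>95)&(H<125)&(S>120)
            elif k==4: m=(H>3)&(H<20)&(S>150)&(V>120)
            else: m=(S<60)&(V>75)&(V<160)
            m=(near&m).astype(np.uint8); 
            m=cv2.morphologyEx(m,cv2.MORPH_OPEN,np.ones((7,7),np.uint8)) 
            n,l,st,ce=cv2.connectedComponentsWithStats(m)
            if n<2: continue
            b=1+np.argmax(st[1:,4]); 
            hull=cv2.convexHull(np.argwhere(l==b)[:,::-1].astype(np.int32)); M=cv2.moments(hull); c=(M["m10"]/M["m00"],M["m01"]/M["m00"])
            W.append(plane(i,*c,.050)[:2]); ok.append(k)
            if it==3: print(k,np.round(c,1),st[b].tolist(),W[-1].round(4), "depth z", round(float(d[int(c[1]),int(c[0])]),4))
        W=np.array(W); P=PADS[ok]
        f=lambda q:(mod2w(q[0],q[1],q[2],P,0)[:,:2]-W).ravel()*1000
        r=least_squares(f,[x,y,th]); x,y,th=r.x
    print("pose",x.round(4),y.round(4),np.degrees(th).round(2),"res mm",r.fun.reshape(-1,2).round(1).tolist())
    # depth heights at pad centres
    for k,X in enumerate(mod2w(x,y,th,PADS,.055)):
        u,v=proj(i,[X])[0]; a=d[int(round(v))-1:int(round(v))+2,int(round(u))-1:int(round(u))+2]; z=np.median(a)
        Xc=np.array([(u-i["cx"])/i["fx"]*z,(v-i["cy"])/i["fy"]*z,z]); print(k,"top world",X.round(4),"by depth",(i["R"].T@(Xc-i["t"])).round(4))
    for pts in ([[-20,70]],[[60,-60]],[[0,60]],[[130,-20]]):
        X=mod2w(x,y,th,np.array(pts)/1000,.045); u,v=proj(i,X)[0]
        z=np.median(d[int(v)-2:int(v)+3,int(u)-2:int(u)+3]); Xc=np.array([(u-i["cx"])/i["fx"]*z,(v-i["cy"])/i["fy"]*z,z]); print("deck z",(i["R"].T@(Xc-i["t"])).round(4))
    for q in proj(i,mod2w(x,y,th,PADS,.055)): cv2.circle(im,tuple(np.round(q).astype(int)),2,(0,0,255),-1)
    for q in proj(i,mod2w(x,y,th,np.array([[145,90],[-145,90],[145,-90],[-145,-90]])/1000,.045)): cv2.circle(im,tuple(np.round(q).astype(int)),3,(0,255,0),1)
    cv2.imwrite(f"pics/{tag}_o.png",im)
fit(sys.argv[1])
E
python3 fit.py w2
```

```text
tcp [0.5472 0.0434 0.25  ] [-89.85   0.3  -89.5 ] 2.7167 [0.95 3.14 0.72]
0 [176.  202.6] [167, 194, 19, 18, 298] [ 0.4458 -0.0049] depth z 0.3655
1 [201.3 162. ] [191, 152, 22, 21, 386] [0.4814 0.0496] depth z 0.3528
2 [247.8 170.7] [238, 161, 21, 21, 373] [0.5401 0.0387] depth z 0.3548
3 [293.1 179.1] [283, 169, 21, 21, 367] [0.5983 0.0281] depth z 0.3584
4 [324.  136.1] [314, 126, 21, 21, 364] [0.634  0.0832] depth z 0.3434
pose 0.5399 0.0389 19.59 res mm [[-0.5, -0.5], [-0.5, 0.2], [-0.2, 0.2], [0.7, -0.0], [0.5, 0.1]]
0 top world [ 0.4453 -0.0054  0.055 ] by depth [ 0.4454 -0.0052  0.0555]
1 top world [0.4809 0.0498 0.055 ] by depth [0.481  0.0499 0.0559]
2 top world [0.5399 0.0389 0.055 ] by depth [0.5399 0.0391 0.0556]
3 top world [0.599  0.0281 0.055 ] by depth [0.5989 0.0283 0.0557]
4 top world [0.6345 0.0832 0.055 ] by depth [0.6343 0.0833 0.0561]
deck z [0.4977 0.0982 0.0458]
deck z [0.6162 0.003  0.0465]
deck z [0.5199 0.0955 0.0459]
deck z [0.6689 0.0637 0.0455]
```

View pics/w2_o.png

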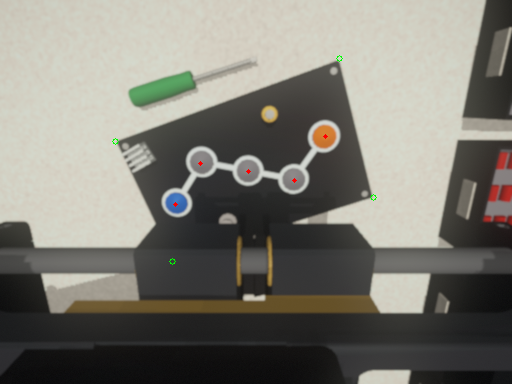

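Request:
move_arm([
  [0,0,0,0,0,0],
  [0,0,0,0,0,0],
  [0,0,0,0,0,0],
  [0,0,0,0,0,0],
  [0,0,0,0,0,0],
  [0,0,0,0,0,0],
])

```text
time_s: 3.27
tool_pos: [0.5453, 0.0341, 0.2497]
tool_rot: [-90.0, -0.0, -90.1]
force: [-0.1, -0.8, 0.7]
grip_width: 0.0003
```

```bash
python3 fit.py w3
```

```text
tcp [0.5453 0.0341 0.2497] [-8.999e+01 -3.000e-02 -9.009e+01] 3.2667 [-0.14 -0.77  0.66]
0 [178.1 195.6] [169, 187, 19, 18, 301] [ 0.4462 -0.0047] depth z 0.364
1 [203. 154.] [193, 144, 21, 21, 388] [0.4817 0.05  ] depth z 0.3486
2 [250.  162.5] [240, 152, 21, 22, 389] [0.5404 0.0389] depth z 0.3504
3 [296.  170.8] [286, 161, 21, 21, 374] [0.5989 0.028 ] depth z 0.3533
4 [326.9 126.9] [317, 117, 21, 21, 375] [0.6345 0.083 ] depth z 0.3391
pose 0.5403 0.039 19.45 res mm [[-0.6, -0.3], [-0.4, 0.0], [-0.1, 0.1], [0.4, 0.0], [0.6, 0.1]]
0 top world [ 0.4456 -0.005   0.055 ] by depth [ 0.4458 -0.0048  0.0557]
1 top world [0.4813 0.05   0.055 ] by depth [0.4815 0.0501 0.0558]
2 top world [0.5403 0.039  0.055 ] by depth [0.5404 0.0393 0.0565]
3 top world [0.5994 0.0281 0.055 ] by depth [0.5993 0.0281 0.0553]
4 top world [0.6351 0.0831 0.055 ] by depth [0.6349 0.0832 0.0557]
deck z [0.4983 0.0984 0.046 ]
deck z [0.6167 0.0028 0.0462]
deck z [0.5204 0.0956 0.0459]
deck z [0.6693 0.0636 0.0457]
```

Request:
move_arm([
  [4,5,-10,0,0,0],
  [11,15,-28,0,0,0],
  [19,27,-48,0,0,0],
  [27,40,-68,0,0,0],
  [34,54,-86,0,0,0],
  [38,70,-97,0,0,0],
  [39,88,-100,0,0,0],
  [39,106,-100,0,0,0],
  [39,124,-100,0,0,0],
  [39,140,-100,0,0,0],
  [39,152,-100,0,0,0],
  [39,160,-100,0,0,0],
  [39,165,-100,0,0,0],
  [39,165,-100,0,0,0],
  [39,165,-100,0,0,0],
  [39,165,-100,0,0,0],
  [39,165,-100,0,0,0],
  [39,165,-100,0,0,0],
])

```text
time_s: 4.82
tool_pos: [0.4458, -0.0041, 0.0851]
tool_rot: [-89.9, -0.0, -90.0]
force: [-0.2, 0.8, 0.8]
grip_width: 0.0005
```

Run:
```python
from h import *
from cell import env,camera_info,read_camera
p,d=read_camera("side"); q,d=read_camera("wrist");cv2.imwrite("pics/w4.png",q[:,:,::-1]); cv2.imwrite("pics/s4.png",cv2.resize(p[120:260,180:340,::-1],None,fx=4,fy=4))
o=env.get_obs(); print({k:np.round(o[k],4) for k in ("time_s","tool_pos","tool_rot","force","qpos")})
```

```text
{'time_s': np.float64(4.9167), 'tool_pos': array([ 0.4456, -0.0041,  0.0849]), 'tool_rot': array([-8.99616e+01, -2.08000e-02, -9.00142e+01]), 'force': array([-0.3484, -0.0388, -0.8044]), 'qpos': array([ 39.0417,   3.459 , -42.4876, 119.6797,   2.7888,  57.7616,
        -4.8951])}
```

View pics/w4.png

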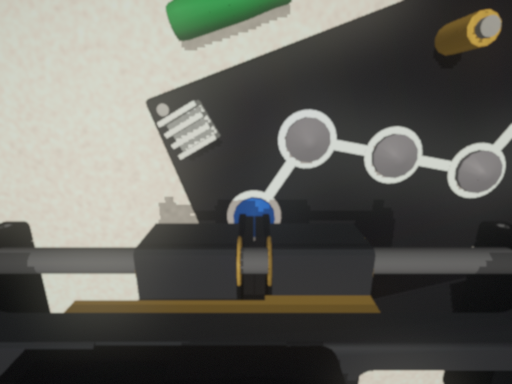

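View pics/s4.png

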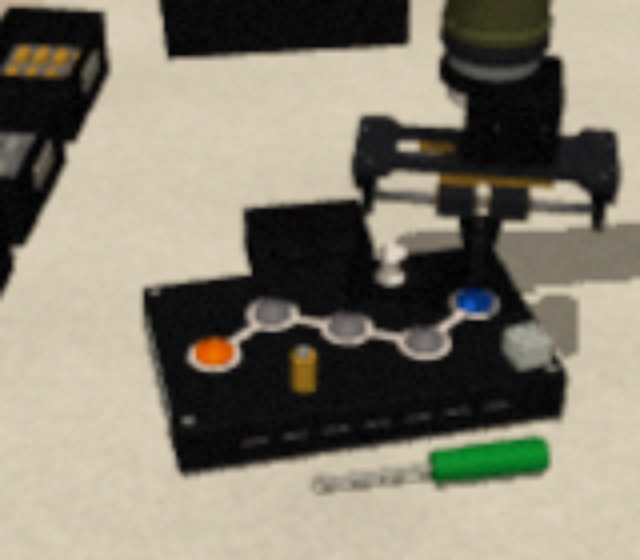

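Fingertips are centred over the blue pad in both views. Now I lower gently onto it.

Request:
move_arm([
  [-0.5,3,0,0,0,0],
  [-0.9,7,0,0,0,0],
  [-0.9,11,0,0,0,0],
  [-0.9,14,0,0,0,0],
  [-0.9,16,0,0,0,0],
  [-0.9,18,0,0,0,0],
  [-0.9,20,0,0,0,0],
  [-0.9,21.5,0,0,0,0],
  [-0.9,22.5,0,0,0,0],
  [-0.9,22.5,0,0,0,0],
  [-0.9,22.5,0,0,0,0],
  [-0.9,22.5,0,0,0,0],
])

```text
time_s: 5.92
tool_pos: [0.4452, -0.0031, 0.0621]
tool_rot: [-90.0, -0.0, -90.0]
force: [-1.4, 0.8, 2.2]
grip_width: 0.0003
```

Run:
```python
from h import *
from cell import env,camera_info,read_camera
F=[]
for k in range(6):
    q,d=read_camera("side"); o=env.get_obs(); F.append(o["force"])
cv2.imwrite("pics/s5.png",cv2.resize(q[150:250,200:340,::-1],None,fx=5,fy=5))
q,d=read_camera("wrist");cv2.imwrite("pics/w5.png",q[:,:,::-1])
print(np.mean(F,0),np.std(F,0)); print({k:np.round(o[k],4) for k in ("time_s","tool_pos","tool_rot","force","qpos")})
```

```text
[-1.26795091  0.48779935  2.07259922] [0.56848803 0.24154239 0.372372  ]
{'time_s': np.float64(6.2167), 'tool_pos': array([ 0.4453, -0.0031,  0.0621]), 'tool_rot': array([-8.99961e+01, -7.50000e-03, -9.00080e+01]), 'force': array([-2.1168,  0.7187,  2.0226]), 'qpos': array([ 38.3616,   5.7753, -42.5002, 120.8456,   4.7713,  54.9799,
        -6.7434])}
```

View pics/s5.png

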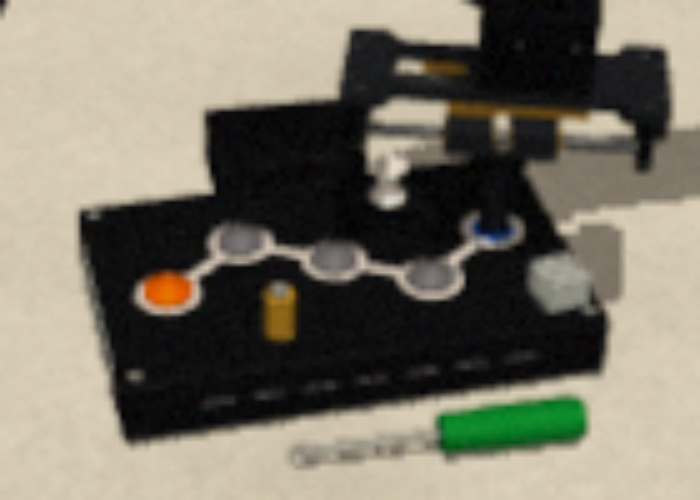

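View pics/w5.png

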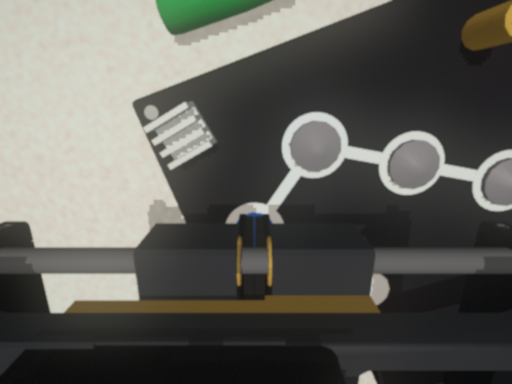

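Now about 2 N at TCP z = 0.062, so the blue pad is down by roughly 3.5–4 mm. The other pads, the parts and the module look unchanged. Next is the level sweep, one stretch per call.

Request:
move_arm([
  [-1.5,0,1,0,0,0],
  [-4.5,0,3,0,0,0],
  [-8.8,0,6,0,0,0],
  [-13.3,0,9,0,0,0],
  [-17.7,0,12,0,0,0],
  [-22.1,0,15,0,0,0],
  [-26.6,0,18,0,0,0],
  [-31,0,21,0,0,0],
  [-35.4,0,24,0,0,0],
  [-39.8,0,27,0,0,0],
  [-44.2,0,30,0,0,0],
  [-47.9,0,32.5,0,0,0],
  [-50.7,0,34.4,0,0,0],
  [-52.4,0,35.5,0,0,0],
  [-53.1,0,36,0,0,0],
  [-53.1,0,36,0,0,0],
  [-53.1,0,36,0,0,0],
])

```text
time_s: 7.68
tool_pos: [0.4816, 0.0503, 0.0622]
tool_rot: [-90.0, 0.0, -90.0]
force: [-0.1, 0.4, 1.1]
grip_width: 0.0004
```

```bash
cat > chk.py <<'E'
from h import *
from cell import env,camera_info,read_camera
import sys
t=sys.argv[1]; F=[]
for k in range(3):
    q,d=read_camera("side"); o=env.get_obs(); F.append(o["force"])
s,_=read_camera("wrist"); 
a=cv2.resize(q[150:250,200:340,::-1],None,fx=4,fy=4); b=cv2.resize(s[:,:,::-1],(533,400)); b=cv2.resize(b,(300,225)); b=cv2.copyMakeBorder(b,0,400-225,0,0,cv2.BORDER_CONSTANT)
cv2.imwrite(f"pics/{t}.png",np.hstack([a,b])[:,:800])
print(np.mean(F,0).round(2)); print({k:np.round(o[k],4) for k in ("time_s","tool_pos","tool_rot")})
E
python3 chk.py c1
```

```text
[-0.11  1.56  1.89]
{'time_s': np.float64(7.8333), 'tool_pos': array([0.4816, 0.0503, 0.0622]), 'tool_rot': array([-8.99595e+01,  2.75000e-02, -9.00158e+01])}
```

View pics/c1.png

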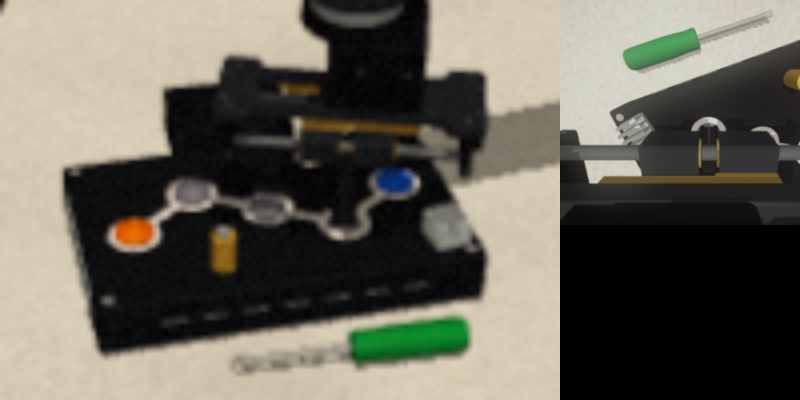

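The blue pad is back up and the tips sit on the second pad. The module edges are where they were. On to the third pad.

Request:
move_arm([
  [0.3,0,1.5,0,0,0],
  [0.9,0,4.5,0,0,0],
  [1.8,0,9.5,0,0,0],
  [2.8,0,14.5,0,0,0],
  [3.8,0,19.5,0,0,0],
  [4.7,0,24.5,0,0,0],
  [5.7,0,29.5,0,0,0],
  [6.6,0,34.5,0,0,0],
  [7.6,0,39.5,0,0,0],
  [8.6,0,44.5,0,0,0],
  [9.5,0,49.5,0,0,0],
  [10.3,0,53.5,0,0,0],
  [10.9,0,56.5,0,0,0],
  [11.2,0,58.2,0,0,0],
  [11.3,0,58.7,0,0,0],
  [11.3,0,58.7,0,0,0],
  [11.3,0,58.7,0,0,0],
])

```text
time_s: 9.3
tool_pos: [0.5405, 0.0387, 0.0623]
tool_rot: [-89.9, -0.0, -90.0]
force: [0.7, 0.1, 2.3]
grip_width: 0.0006
```

```bash
python3 chk.py c2
```

```text
[0.62 0.06 1.77]
{'time_s': np.float64(9.45), 'tool_pos': array([0.5405, 0.0386, 0.0623]), 'tool_rot': array([-8.99251e+01, -8.30000e-03, -9.00043e+01])}
```

View pics/c2.png

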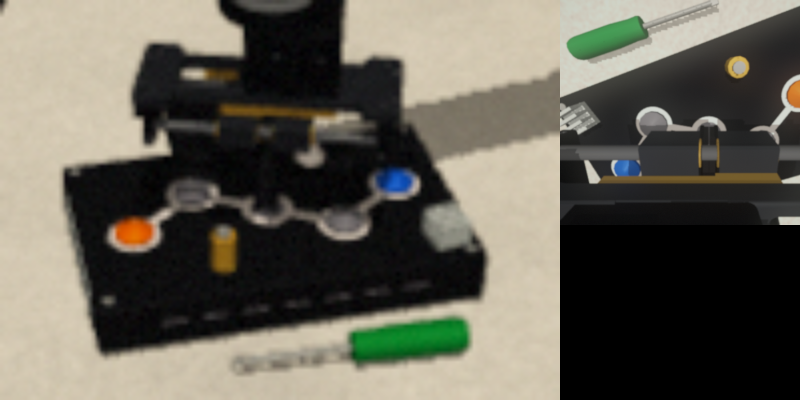

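The third pad is down and the module hasn't moved. On to the fourth.

Request:
move_arm([
  [0.3,0,1.5,0,0,0],
  [0.8,0,4.5,0,0,0],
  [1.7,0,9.5,0,0,0],
  [2.6,0,14.5,0,0,0],
  [3.5,0,19.5,0,0,0],
  [4.4,0,24.5,0,0,0],
  [5.3,0,29.5,0,0,0],
  [6.2,0,34.5,0,0,0],
  [7.1,0,39.5,0,0,0],
  [8,0,44.5,0,0,0],
  [8.9,0,49.5,0,0,0],
  [9.6,0,53.5,0,0,0],
  [10.2,0,56.5,0,0,0],
  [10.5,0,58.3,0,0,0],
  [10.6,0,58.9,0,0,0],
  [10.6,0,58.9,0,0,0],
  [10.6,0,58.9,0,0,0],
])

```text
time_s: 10.92
tool_pos: [0.5994, 0.028, 0.0623]
tool_rot: [-89.9, -0.0, -90.0]
force: [0.1, 1.0, 1.5]
grip_width: 0.0003
```

```bash
python3 chk.py c3
```

```text
[-0.22  0.17  2.4 ]
{'time_s': np.float64(11.0667), 'tool_pos': array([0.5994, 0.0281, 0.0623]), 'tool_rot': array([-8.99304e+01, -4.70000e-03, -9.00037e+01])}
```

View pics/c3.png

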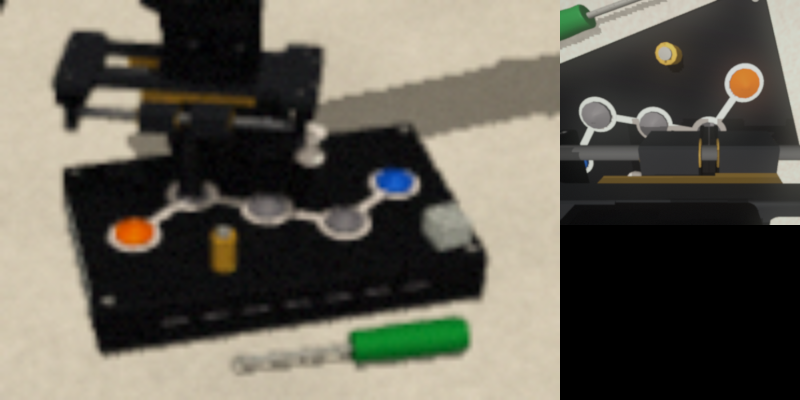

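The fourth pad is down. Last stretch, to orange.

Request:
move_arm([
  [-1.5,0,1,0,0,0],
  [-4.6,0,3,0,0,0],
  [-9.3,0,6,0,0,0],
  [-13.9,0,9,0,0,0],
  [-18.5,0,12,0,0,0],
  [-23.1,0,15,0,0,0],
  [-27.8,0,18,0,0,0],
  [-32.4,0,21,0,0,0],
  [-37,0,24,0,0,0],
  [-41.7,0,27,0,0,0],
  [-46.3,0,30,0,0,0],
  [-50.2,0,32.5,0,0,0],
  [-53,0,34.3,0,0,0],
  [-54.6,0,35.4,0,0,0],
  [-55.1,0,35.7,0,0,0],
  [-55.1,0,35.7,0,0,0],
  [-55.1,0,35.7,0,0,0],
  [-55.1,0,35.7,0,0,0],
])

```text
time_s: 12.62
tool_pos: [0.6349, 0.0835, 0.0623]
tool_rot: [-90.0, 0.0, -90.0]
force: [-0.6, 0.9, 2.6]
grip_width: 0.0004
```

```bash
python3 chk.py c4
```

```text
[0.02 1.01 2.14]
{'time_s': np.float64(12.7667), 'tool_pos': array([0.6349, 0.0835, 0.0622]), 'tool_rot': array([-8.99579e+01,  3.78000e-02, -9.00024e+01])}
```

View pics/c4.png

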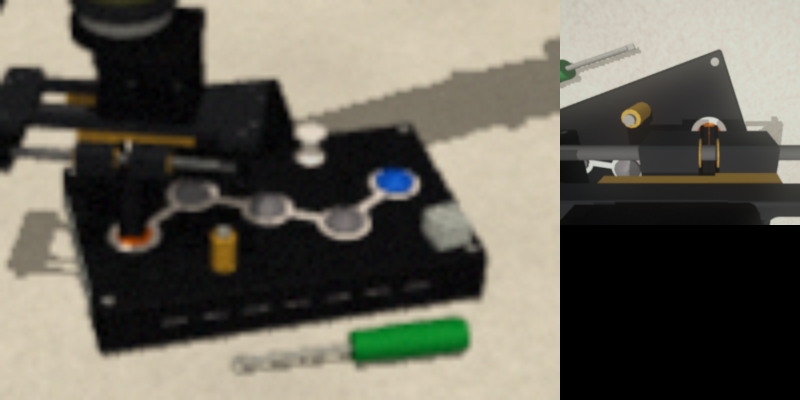

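The tips rest on the orange pad at about 2.1 N. The other pads are up, and the module, standoff, spool, heatsink and driver are where they were. Handing in.

```bash
python3 -c "
from cell import job; print(job.sign_off())"
```

```text
the job is handed in; nothing more can be done
None
```

I swept the closed fingertips along the white line from the blue pad over the three grey pads to the orange pad, and handed the job in at about 12.8 s with the tips still on orange. The hand-in gave no verdict.

- **Module position:** I fitted it from the wrist camera at (0.540, 0.039) m, turned 19.5°, with pad fit errors under 0.7 mm. The scene and side cameras disagreed by about 5 mm, and their average was within 3 mm of the wrist fit.
- **Sweep:** I lowered onto the blue pad and moved at a constant tip height of about 0.051 m, roughly 4 mm below the released pad tops. The upward force was about 1.8–2.4 N on every pad, with up to about 0.8 N of noise. That matches a pad pressed 3–5 mm, clear of its stop.
- **Small error:** I corrected y the wrong way while lowering onto the blue pad, so the tips touched about 2 mm off its centre. The sweep brought them back onto the line.
- **Last check:** The tips were on the orange pad at (0.635, 0.0835) m with about 2.1 N. In the last pictures the other four pads looked up, and the module, standoff, spool, heatsink and driver looked unmoved.
- **Not checked:** Pad travel is inferred from tip height and force, as no reading gives it directly. I did not check the parts bin, bottle or collar separately at the end, but the arm stayed clear of them.

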